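Cull the short blood tubes and hold the tube lift at its crest for the code reader

ROBOT

A 6-joint arm with a two-finger parallel gripper is mounted at the origin on the work surface. World frame = base frame: x ahead of the robot, y to its left, z up, the work surface at z = 0. Lengths are in m, angles in rad, forces in N, time in s.
With the tool pointing down it reaches from about 0.3 to 0.75 m from the base axis. Payload 8.5 kg.
Tool frame: the origin (TCP) lies at the very end of the fingers, on their centre line; the grasp point (between the pads) lies bot.tcp_to_grasp behind it (bot.tcp_to_grasp is the distance from the TCP to the grasp point, in m); y points along the fingers, x is the direction in which the jaws open and shut, and the axes are right-handed (so a half turn about y gives the same grasp; the last joint's range is limited). The gripper opens to 85 mm and grips with 20 to 120 N. Pads are 22 mm wide; open, the fingers measure 114 mm over their backs; the gripper's body (76 mm by 85 mm) begins 54 mm behind the grasp point. The pads swing forward as they close: fully open they stand 13 mm farther back than shut.
Start: joints at [1.128, 0.381, 1.297, -0, 1.464, -0.215], TCP at [0.124, 0.536, 0.231] pointing down, gripper open.
Joint ranges: [-3.11, 3.11], [-0.89, 2.33], [0.22, 2.48], [-1.42, 4.56], [0.17, 2.85], [-2.88, 2.88]. Speed limits (rad/s): [2.39, 2.39, 3.14, 3.14, 3.14, 3.14].

INTERFACE

Orientations are given as a unit quaternion [x, y, z, w].
In Python, from plant import bot gives the robot as it stands.
- The arm moves only by the shell command python3 -m pendant 'ROWS'. ROWS is a JSON object of lists of equal length, an entry for each row: "translation": the shift along the tool's x, y, z in cm, a list of three; "rot": the turn, a rotation vector about the tool's x, y, z in rad, a list of three; "fingers": the opening, from 0 (shut) to 1 (fully open). A call has 1 to 10 rows; each row shifts and turns the pose as measured when the row begins, along the tool's axes as they then stand; what a row does not reach is not made up. A row lasts 1/10 s, in which the tool goes at most 50 mm and 8.59 degrees, less where a joint would pass 70% of its speed; a pose out of reach is approached as far as the arm can. A call with a gripper value outside its range is refused whole. The fingers move at their own pace and stop on an object; the grip force is fixed at half the most. Time passes only in rows, so rows that do not move let the fingers close. It gives the time, the measured TCP pose, the force and the opening at its end, in the units of the state.
- bot.sense(): the state, without advancing time (a new reading comes with each control period).
- bot.read_camera(name): name is "side" or "top"; returns a dict with "color" (400x640x3 uint8, red, green, blue), "fx", "fy", "cx", "cy" (pixels), "k1" (the pictures are not rectified: a ray, as slopes to the right and down, at radius r is drawn at 1 + k1 r^2 times it, then the intrinsics apply), "world_from_camera" (4x4, takes a point from camera to world coordinates). Camera axes: x right, y up, looking along -z (the intrinsics and any distortion apply to the point x, -y, -z); pixel columns grow to the right and rows downward; lengths in m; the calibration is good to about 2 mm. A picture is of the moment at which its call begins. There is no depth.
- bot.job_done(): hands the job in, once; it reports no verdict.
The state is a dict: "t": time; "joint_positions": joint angles; "joint_vel": joint speeds; "tau": joint torques, N m; "tcp_pos": TCP position; "ee_rot": TCP orientation; "wrist_force": force on the tool from outside, world axes, zero at the start; "wrist_torque": the same for the moment, N m; "width": finger opening in m.
Only numpy, scipy, OpenCV 4.12 (cv2) and the standard library are available. Lean on these libraries where they do the work, as an engineer would, in place of code of your own. Each camera call takes 0.05 s, during which the arm holds its last target. There are 200 camera calls.

TASK

The tubes in the lift station are to be read together, but two of the five are short paediatric tubes whose labels would stay hidden: take these two out and stand each in a free hole of the small white side rack, leaving the standard tubes in the station and everything else on the bench as it is. Then swing the spring-loaded cam lever up and over to the crest of its cam, where the tubes stand at their highest, and finish holding it there: do not let go of the lever, or it drops back.

Things in the scene. Friction and masses are not known exactly. Their poses are not given: they have to be found in the camera images.
- lift_station: tube lift station, fixed: base plate 110 x 210 x 10 mm, end plates 60 mm wide up to 112 mm, white guide block 34 mm wide (x), 172 mm long (y), 84 to 112 mm above the bench. Its five through holes (14.4 mm) at x = 0, y = -68, -34, 0, 34, 68 mm hold the tubes, bottoms 84 mm up when the lift is down. Origin under the base plate's centre; x points away from the robot (less the yaw), z up.
- cam_axis (a point): point on the axis of the camshaft where the lever's rod is fixed, beyond the -y end of the lift station: 36 mm above the bench, at x = 0, y = -130 mm of the station. The axis runs along y, parallel to the row of tubes; axes as the lift station.
- handle_mid (a point): middle of the lever's black revolving handle: a cylinder 20 mm across and 46 mm long, parallel to the camshaft (y), that turns freely on its spindle at the end of the lever's 10 mm rod, 90 mm from the camshaft axis. At lever angle q it lies at x = -90 cos(0.4 + q), y = -160, z = 36 + 90 sin(0.4 + q) mm of the lift station.
- cam_lever (a joint): lever angle (rad): 0 at rest on its stop, pointing towards the robot (-x of the station), 23 degrees above level; grows as the handle swings up, over the top and away. The cam's crest (highest lift) is at 1.6, 25 degrees beyond upright; past it the lift falls, by a quarter at the far stop (2.3). A spring returns the lever to 0 if let go: about 4 N at the handle at rest, 5 N at the crest.
- lift_bar (a joint): height (m) of the lift bar, whose five pins carry the tubes in the station, above its lowest position: 0 at rest, 0.018 at the crest of the cam, 0.0176 at 0.21 rad to either side of the crest. The tubes rise with it.
- side_rack: white block rack, fixed, 44 mm (x) by 150 mm (y) by 36 mm high, with four blind holes 17 mm across and 28 mm deep in a row along its y at y = -51, -17, 17, 51 mm. Origin at the centre of its underside, z up. One end hole (+y) is taken by rack_tube, the other three are free.
- tube_short_a: short paediatric blood tube, 62 mm tall over all: clear tube 13 mm across with a paper label, lavender cap 16 mm across and 18 mm tall on top. Origin at the centre of the tube's bottom, z along the tube towards the cap. Stands in one of the lift station's five holes; which one varies. Same cap as the standard tubes, so its cap stands 20 mm lower than theirs. About 11 g.
- tube_short_b: short paediatric blood tube, 62 mm tall over all: clear tube 13 mm across with a paper label, lavender cap 16 mm across and 18 mm tall on top. Origin at the centre of the tube's bottom, z along the tube towards the cap. Stands in one of the lift station's five holes; which one varies. Same cap as the standard tubes, so its cap stands 20 mm lower than theirs. About 11 g.
- tube_std_a: standard blood tube, 82 mm tall over all: clear tube 13 mm across with a paper label, lavender cap 16 mm across and 18 mm tall on top. Origin at the centre of the tube's bottom, z along the tube towards the cap. Stands in one of the lift station's five holes; which one varies. About 15 g.
- tube_std_b: standard blood tube, 82 mm tall over all: clear tube 13 mm across with a paper label, lavender cap 16 mm across and 18 mm tall on top. Origin at the centre of the tube's bottom, z along the tube towards the cap. Stands in one of the lift station's five holes; which one varies. About 15 g.
- tube_std_c: standard blood tube, 82 mm tall over all: clear tube 13 mm across with a paper label, lavender cap 16 mm across and 18 mm tall on top. Origin at the centre of the tube's bottom, z along the tube towards the cap. Stands in one of the lift station's five holes; which one varies. About 15 g.
- side_rack_hole0 (a point): centre of the mouth of hole 0 of the side rack, at y = -51 mm of the rack, 36 mm above the bench; the hole's floor is 28 mm below (free).
- side_rack_hole1 (a point): centre of the mouth of hole 1 of the side rack, at y = -17 mm of the rack, 36 mm above the bench; the hole's floor is 28 mm below (free).
- side_rack_hole2 (a point): centre of the mouth of hole 2 of the side rack, at y = 17 mm of the rack, 36 mm above the bench; the hole's floor is 28 mm below (free).
- side_rack_hole3 (a point): centre of the mouth of hole 3 of the side rack, at y = 51 mm of the rack, 36 mm above the bench; the hole's floor is 28 mm below (taken by rack_tube).
- rack_tube: a short tube, 62 mm tall with a 16 mm cap, that already stands in the end hole (+y) of the side rack. Origin at the centre of its bottom. Leave it.
- marker_pen: marker pen 134 mm long and 12 mm thick lying behind the lift station. Origin at the middle of its underside. Leave it.
- control_vial: small white-capped vial, 24 mm across and 45 mm tall, behind the lift station. Origin at its underside. Leave it.
- reagent_bottle: white reagent bottle, 64 mm across and 150 mm tall, on the right. Origin at its underside. Leave it.
- slide_box: grey slide box 87 x 62 x 34 mm, in front on the right. Origin at its underside. Leave it.
- pipette: white micropipette about 240 mm long, 26 mm wide and 20 mm thick, lying in front on the left. Origin on its underside. Leave it.

How it is judged:
On the way, in this order (a step that is already met when the one before it is completed fails the run):
1. both short tubes stand in the side rack, let go, while the standard tubes are still down in the lift station (x of tube_short_a in the frame of side_rack between -0.008 and 0.008 m and y of tube_short_a in the frame of side_rack between -0.065 and 0.065 m and z of tube_short_a in the frame of side_rack between 0.004 and 0.014 m and angle between each of tube_short_a, tube_short_b's own z axis and vertical below 0.2 rad and linear speed of each of tube_short_a, tube_short_b below 0.03 m/s and contact force between the fingers and tube_short_a below 0.1 N and x of tube_short_b in the frame of side_rack between -0.008 and 0.008 m and y of tube_short_b in the frame of side_rack between -0.065 and 0.065 m and z of tube_short_b in the frame of side_rack between 0.004 and 0.014 m and contact force between the fingers and tube_short_b below 0.1 N and x of tube_std_a in the frame of lift_station between -0.006 and 0.006 m and y of tube_std_a in the frame of lift_station between -0.075 and 0.075 m and angle between each of tube_std_a, tube_std_b, tube_std_c's own z axis and vertical below 0.12 rad and x of tube_std_b in the frame of lift_station between -0.006 and 0.006 m and y of tube_std_b in the frame of lift_station between -0.075 and 0.075 m and x of tube_std_c in the frame of lift_station between -0.006 and 0.006 m and y of tube_std_c in the frame of lift_station between -0.075 and 0.075 m and z of tube_std_a in the frame of lift_station between 0.078 and 0.09 m and z of tube_std_b in the frame of lift_station between 0.078 and 0.09 m and z of tube_std_c in the frame of lift_station between 0.078 and 0.09 m), for 0.2 s.
2. the lever is held by the fingers at the crest of the cam, the standard tubes raised (value of joint lift_bar above 0.0176 m and velocity of joint cam_lever between -0.15 and 0.15 rad/s and contact force between the fingers and cam_lever above 1.5 N and x of tube_std_a in the frame of lift_station between -0.006 and 0.006 m and y of tube_std_a in the frame of lift_station between -0.075 and 0.075 m and angle between each of tube_std_a, tube_std_b, tube_std_c's own z axis and vertical below 0.12 rad and x of tube_std_b in the frame of lift_station between -0.006 and 0.006 m and y of tube_std_b in the frame of lift_station between -0.075 and 0.075 m and x of tube_std_c in the frame of lift_station between -0.006 and 0.006 m and y of tube_std_c in the frame of lift_station between -0.075 and 0.075 m and z of tube_std_a in the frame of lift_station between 0.0995 and 0.108 m and z of tube_std_b in the frame of lift_station between 0.0995 and 0.108 m and z of tube_std_c in the frame of lift_station between 0.0995 and 0.108 m), for 0.2 s.
At the end, for the whole second after the job is handed in: Fingers still on the lever (over 1.5 N), lever still, lift bar within 0.4 mm of its highest (18 mm). The three standard tubes upright in the station, raised (bottoms 99.5 to 108 mm up). Both short tubes in side rack holes, within 6 mm of the hole floor and 0.2 rad of upright, at rest, not touched (all of step 2 and x of tube_short_a in the frame of side_rack between -0.008 and 0.008 m and y of tube_short_a in the frame of side_rack between -0.065 and 0.065 m and z of tube_short_a in the frame of side_rack between 0.004 and 0.014 m and angle between each of tube_short_a, tube_short_b's own z axis and vertical below 0.2 rad and linear speed of each of tube_short_a, tube_short_b below 0.03 m/s and contact force between the fingers and tube_short_a below 0.1 N and x of tube_short_b in the frame of side_rack between -0.008 and 0.008 m and y of tube_short_b in the frame of side_rack between -0.065 and 0.065 m and z of tube_short_b in the frame of side_rack between 0.004 and 0.014 m and contact force between the fingers and tube_short_b below 0.1 N); the arm keeps its last pose, push and grip.
It fails at once if another thing on the bench is disturbed: moved by more than 25 mm (distance of any of rack_tube, marker_pen, control_vial, reagent_bottle, slide_box, pipette from where it was at the start of the episode above 0.025 m).
It fails at once if a standard tube is pulled out of the lift station (raised more than 40 mm) (z of any of tube_std_a, tube_std_b, tube_std_c in the frame of lift_station above 0.124 m).
It also fails if it takes over 72 s, if anything falls off the work surface, if the arm or the gripper's body presses on something with over 40 N, if the wrist force passes 120 N, or if a joint passes its speed limit or range.

## Working session

There is one attempt and no reset: what is moved stays moved. The work goes in short steps, Python scripts to look and compute and a shell command to move; the robot and the scene stay as the last step left them, time stands still between calls to the robot, and variables do not carry over. Pictures are saved under pics/ and viewed, about 8 in all and at most 12, crops included, and the job is handed in when it is done.

```bash
mkdir -p pics; ls; python3 - <<'E'
from plant import bot
import cv2
for n in("top","side"):
    c=bot.read_camera(n); cv2.imwrite(f"pics/{n}0.png",c["color"][:,:,::-1]); print(n,[c[k] for k in("fx","fy","cx","cy","k1")]); print(c["world_from_camera"].round(4) if hasattr(c["world_from_camera"],'round') else c["world_from_camera"])
print(bot.sense(),bot.tcp_to_grasp)
E
```

```text
pics
top [415.2543739122582, 415.2543739122582, 325.1935064229544, 198.43511618231824, -0.0412067027660284]
[[ 0.0147  0.9819 -0.1888  0.2669]
 [-0.9997  0.0179  0.0157 -0.0452]
 [ 0.0188  0.1885  0.9819  1.1535]
 [ 0.      0.      0.      1.    ]]
side [360.86140086487706, 360.86140086487706, 314.6084466263835, 194.99827044205722, -0.06025462693042156]
[[-0.9836  0.1228 -0.1318  0.3756]
 [-0.179  -0.7497  0.6372  0.6002]
 [-0.0206  0.6503  0.7594  0.85  ]
 [ 0.      0.      0.      1.    ]]
{'t': 0.1, 'joint_positions': array([ 1.12766633e+00,  3.81119428e-01,  1.29818668e+00,  3.69184649e-05,
        1.46363330e+00, -2.15320170e-01]), 'joint_vel': array([ 0.00014411, -0.00076617, -0.00254449, -0.00087458,  0.00138931,
        0.0001116 ]), 'tau': array([ 4.16705880e-03, -4.49217868e+01, -2.31655902e+01, -2.25147660e-04,
        3.69691697e-03,  1.03735755e-05]), 'tcp_pos': array([0.12409584, 0.53553137, 0.23077789]), 'ee_rot': array([ 0.55378816,  0.43949616, -0.44036252, -0.55339195]), 'wrist_force': array([-0.2974568 ,  0.31570687, -0.25883701]), 'wrist_torque': array([ 0.02185664, -0.05590134,  0.00018638]), 'width': 0.08559813738656617} 0.0187
```

View pics/top0.png

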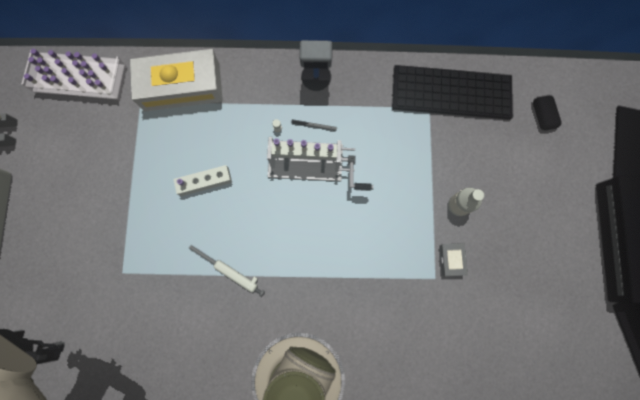

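View pics/side0.png

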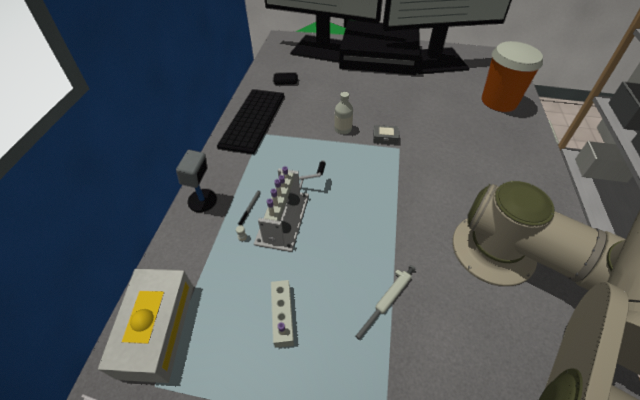

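The top picture shows the station at about (305,158), the handle at (362,186) and the side rack at (203,180), with its taken hole at left (180,184). The side view shows the same things. I'll zoom both.

```bash
cat > cam.py <<'E'
import numpy as np, cv2
from plant import bot
def params(c): return np.array([[c["fx"],0,c["cx"]],[0,c["fy"],c["cy"]],[0,0,1.]]), np.array([c["k1"],0,0,0,0.])
F=np.diag([1.,-1,-1])
def proj(c,P):
    K,D=params(c); T=np.array(c["world_from_camera"]); R=F@T[:3,:3].T; t=-R@T[:3,3]
    return cv2.projectPoints(np.atleast_2d(np.asarray(P,float)),cv2.Rodrigues(R)[0],t,K,D)[0][:,0]
def unproj(c,uv,z):
    K,D=params(c); T=np.array(c["world_from_camera"])
    n=cv2.undistortPoints(np.asarray(uv,float).reshape(-1,1,2),K,D)[:,0]
    d=(T[:3,:3]@F@np.c_[n,np.ones(len(n))].T).T; o=T[:3,3]
    return o+d*((np.asarray(z)-o[2])/d[:,2])[:,None]
def crop(im,x0,y0,w,h,s):
    o=cv2.resize(im[y0:y0+h,x0:x0+w],None,fx=s,fy=s,interpolation=cv2.INTER_CUBIC)[:,:,::-1].copy()
    for x in range(-(-x0//10)*10,x0+w,10):
        cv2.line(o,((x-x0)*s,0),((x-x0)*s,5),(0,0,255),1); cv2.putText(o,str(x),((x-x0)*s,15),0,.35,(0,0,255),1)
    for y in range(-(-y0//10)*10,y0+h,10):
        cv2.line(o,(0,(y-y0)*s),(5,(y-y0)*s),(0,0,255),1); cv2.putText(o,str(y),(6,(y-y0)*s+4),0,.35,(0,0,255),1)
    return o
E
python3 - <<'E'
from cam import *
t=bot.read_camera("top")["color"]; s=bot.read_camera("side")["color"]
a=crop(t,260,132,116,66,6); b=crop(t,170,160,66,40,5); 
o=np.zeros((600,700,3),np.uint8); o[:396,:696]=a; o[400:600,:330]=b; cv2.imwrite("pics/t1.png",o)
a=crop(s,235,155,100,100,6); b=crop(s,262,272,40,84,5); o=np.zeros((600,800,3),np.uint8); o[:,:600]=a; o[:420,600:]=b; cv2.imwrite("pics/s1.png",o)
E
```

```text
(no output)
```

View pics/t1.png

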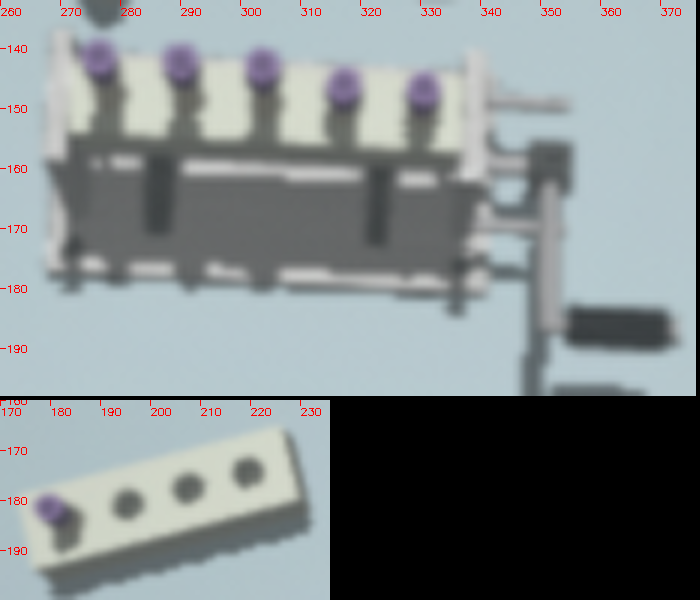

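View pics/s1.png

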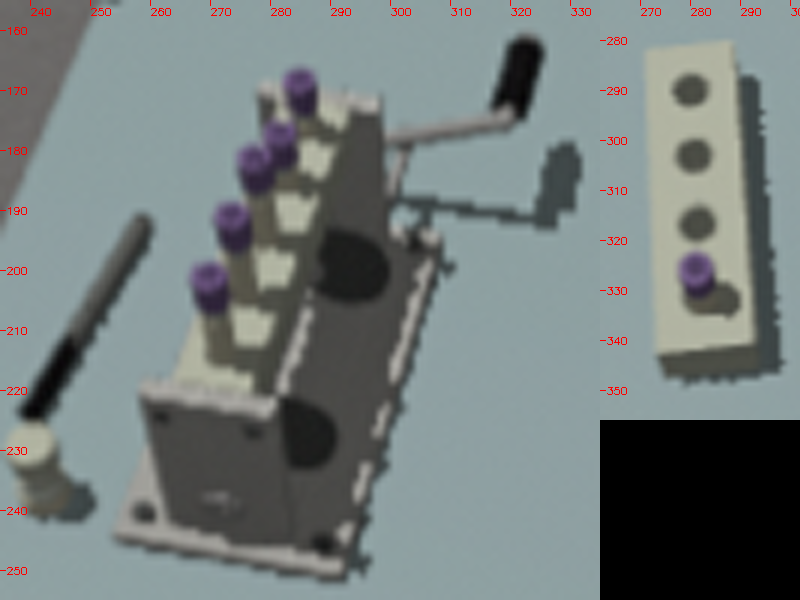

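Crops show five caps and three free rack holes. Caps 4 and 5 (lever end) sit off the line of the other three in both views. The measured pixels go into a fit over the short/standard hypotheses.

```bash
cat > fit.py <<'E'
from cam import *
from scipy.optimize import least_squares
from itertools import combinations
T,S=bot.read_camera("top"),bot.read_camera("side")
def purple(c,box,n):
    x0,y0,w,h=box; p=c["color"][y0:y0+h,x0:x0+w].astype(np.float32)
    w_=np.clip(np.minimum(p[...,0],p[...,2])-p[...,1]-6,0,None); m=(w_>6).astype(np.uint8)
    ys,xs=np.nonzero(m); pts=np.float32(np.c_[xs,ys]); ww=w_[ys,xs]
    lab=cv2.kmeans(pts,n,None,(3,100,.01),20,cv2.KMEANS_PP_CENTERS)[1][:,0]
    r=np.array([[*np.average(pts[lab==i],0,ww[lab==i]),(lab==i).sum()] for i in range(n)])
    return r[:,:2]+[x0,y0],r[:,2]
ct,nt=purple(T,(262,135,80,20),5); ct=ct[np.argsort(-ct[:,0])]
cs,ns=purple(S,(260,160,40,50),5); cs=cs[np.argsort(cs[:,1])]
print(ct.round(1).tolist(),cs.round(1).tolist())
Y=np.array([-68,-34,0,34,68])/1e3
def W(p,L):
    c,s=np.cos(p[2]),np.sin(p[2]); L=np.asarray(L,float); return np.c_[p[0]+c*L[:,0]-s*L[:,1],p[1]+s*L[:,0]+c*L[:,1],L[:,2]]
best=[]
for sh in combinations(range(5),2):
    ztop=np.array([.146 if i in sh else .166 for i in range(5)])
    L=np.c_[0*Y,Y,ztop-.004]; L2=np.c_[0*Y,Y,ztop-.007]
    f=lambda p:np.r_[proj(T,W(p,L))-ct,proj(S,W(p,L2))-cs].ravel()
    r=least_squares(f,[.4,0,0]); best.append((r.cost,sh,r.x,r.fun))
best.sort(key=lambda b:b[0])
for b in best[:3]: print(round(b[0],2),b[1],b[2].round(4))
p=best[0][2]; print(best[0][3].reshape(2,5,2).round(1).tolist())
print("handle pred",W(p,[[-.09*np.cos(.4),-.16,.036+.09*np.sin(.4)]]),proj(T,W(p,[[-.0829,-.16,.071]])),proj(S,W(p,[[-.0829,-.16,.071]])),"seen 363.5,186.7 / 321.3,167.8")
L=[[0,y,.036] for y in(-.051,-.017,.017)]
ht=np.array([[219.6,174.4],[207.8,177.6],[195.6,180.8]]); hs=np.array([[280,290],[280.8,303.2],[281.4,316.6]])
r=least_squares(lambda q:np.r_[proj(T,W(q,L))-ht,proj(S,W(q,L))-hs].ravel(),[.35,.2,0]); print("rack",r.x.round(4),r.fun.reshape(2,3,2).round(1).tolist())
print("top only",unproj(T,ht,.036).round(4).tolist(),"side",unproj(S,hs,.036).round(4).tolist())
for a in range(5): print(a,W(p,[[0,Y[a],0]])[0,:2].round(4))
print("holes",W(r.x,L).round(4).tolist())
E
python3 fit.py
```

```text
[[329.9, 146.5], [316.9, 145.7], [303.3, 142.9], [289.3, 142.0], [276.1, 142.2]] [[284.4, 168.3], [280.9, 177.3], [277.2, 181.3], [273.4, 190.8], [269.5, 201.0]]
7.28 (0, 1) [ 0.5991 -0.006  -0.023 ]
33.99 (1, 4) [ 0.5991 -0.0058 -0.0895]
36.71 (0, 4) [ 0.5991 -0.0059 -0.0738]
[[[1.0, -0.5], [0.7, -0.3], [0.7, -0.6], [1.1, -0.2], [0.6, -0.9]], [[0.3, 1.3], [0.5, 1.1], [0.2, 1.3], [0.4, 1.4], [0.6, 1.4]]]
handle pred [[ 0.5125153  -0.1640769   0.07104765]] [[363.33842091 185.36038337]] [[320.57641001 167.65203776]] seen 363.5,186.7 / 321.3,167.8
rack [0.5305 0.2793 0.2878] [[[-0.1, -0.3], [-0.3, -0.3], [-0.1, -0.3]], [[0.3, -0.2], [0.2, -0.3], [0.3, 0.1]]]
top only [[0.5441, 0.23, 0.036], [0.5344, 0.262, 0.036], [0.5247, 0.2951, 0.036]] side [[0.5456, 0.2309, 0.036], [0.5356, 0.2637, 0.036], [0.5265, 0.2956, 0.036]]
0 [ 0.5975 -0.074 ]
1 [ 0.5983 -0.04  ]
2 [ 0.5991 -0.006 ]
3 [0.5999 0.028 ]
4 [0.6006 0.062 ]
holes [[0.545, 0.2304, 0.036], [0.5353, 0.263, 0.036], [0.5257, 0.2956, 0.036]]
```

The fit is clear: the short tubes are in the two lever-end holes (y = -68 and -34), with station yaw -0.023. The handle prediction agrees within about 1 px. Next is a planning helper.

```bash
cat > plan.py <<'E'
import sys,numpy as np
from plant import bot
from scipy.spatial.transform import Rotation as R
def go(x,y,z,yaw=-0.023):
    s=bot.sense(); r=R.from_quat(s["ee_rot"]); m=r.as_matrix()
    # tool y down, tool x = +-(cos yaw, sin yaw): choose nearer
    best=min((R.from_matrix(np.c_[xa,[0,0,-1],np.cross(xa,[0,0,-1])]) for k in(1,-1) for xa in[k*np.array([np.cos(yaw),np.sin(yaw),0])]),key=lambda q:(r.inv()*q).magnitude())
    print("t",round(s["t"],2),"tcp",s["tcp_pos"].round(4),"F",s["wrist_force"].round(1),"w",round(s["width"],4),"j",s["joint_positions"].round(2))
    print("axes",m.T.round(2).tolist()); print("d_tool_cm",(m.T@(np.array([x,y,z])-s["tcp_pos"])*100).round(2),"rot",(r.inv()*best).as_rotvec().round(3))
if __name__=="__main__": go(*map(float,sys.argv[1:]))
E
python3 plan.py .5975 -.074 .26
```

```text
t 0.3 tcp [0.1242 0.5357 0.2311] F [ 0.4 -0.6  0.8] w 0.0852 j [ 1.13  0.38  1.3  -0.    1.46 -0.22]
axes [[0.23, 0.97, -0.0], [-0.0, -0.0, -1.0], [-0.97, 0.23, 0.0]]
d_tool_cm [-48.71  -2.87 -59.88] rot [ 0.     1.366 -0.   ]
```

```bash
python3 -m pendant '{"translation":[[0,-0.5,-4.8],[0,-0.5,-4.8],[0,-0.5,-4.8],[0,-0.5,-4.8],[0,-0.5,-4.8],[0,-0.5,-4.8],[0,0,-4.8],[0,0,-4.8],[0,0,-4.8],[0,0,-4.8]],"rot":[[0,0.088,0],[0,0.088,0],[0,0.088,0],[0,0.088,0],[0,0.088,0],[0,0.088,0],[0,0.088,0],[0,0.088,0],[0,0.088,0],[0,0.088,0]],"fingers":[1,1,1,1,1,1,1,1,1,1]}'; python3 plan.py .5975 -.074 .25
```

```text
t: 1.3
tcp_pos: [0.5082, 0.2544, 0.2605]
ee_rot: [-0.69, -0.154, 0.155, 0.69]
wrist_force: [1.4, 1.0, 0.2]
width: 0.0856
t 1.3 tcp [0.5082 0.2544 0.2605] F [1.4 1.  0.2] w 0.0856 j [ 0.26  0.4   1.19  0.    1.56 -0.18]
axes [[0.9, 0.43, -0.0], [-0.0, -0.0, -1.0], [-0.43, 0.9, 0.0]]
d_tool_cm [ -5.9    1.04 -33.51] rot [-0.     0.463 -0.001]
```

```bash
python3 -m pendant '{"translation":[[0,0,-4.6],[0,0,-4.6],[0,0,-4.6],[0,0,-4.6],[0,0,-4.6],[0,0,-4.6],[0,0,-3],[0,0,0],[0,0,0]],"rot":[[0,0.07,0],[0,0.07,0],[0,0.07,0],[0,0.07,0],[0,0.07,0],[0,0.07,0],[0,0.06,0],[0,0,0],[0,0,0]],"fingers":[1,1,1,1,1,1,1,1,1]}'; python3 plan.py .5975 -.074 .2
```

```text
t: 2.2
tcp_pos: [0.5811, -0.0593, 0.2581]
ee_rot: [0.707, -0.026, 0.024, -0.707]
wrist_force: [1.0, -0.1, -0.1]
width: 0.0857
t 2.2 tcp [ 0.5811 -0.0593  0.2581] F [ 1.  -0.1 -0.1] w 0.0857 j [-0.3   0.43  1.14 -0.    1.57 -0.23]
axes [[1.0, -0.07, -0.0], [-0.0, -0.0, -1.0], [0.07, 1.0, -0.0]]
d_tool_cm [ 1.76  5.8  -1.35] rot [ 0.    -0.048 -0.004]
```

```bash
python3 -m pendant '{"translation":[[1.75,2.9,-1.35],[0,2.9,0],[0,0,0],[0,0,0]],"rot":[[0,-0.048,-0.004],[0,0,0],[0,0,0],[0,0,0]],"fingers":[1,1,1,1]}'; python3 plan.py .5975 -.074 .119; python3 - <<'E'
from cam import *
T=bot.read_camera("top");S=bot.read_camera("side"); p=bot.sense()["tcp_pos"]
print(proj(T,p),proj(S,p))
o=np.zeros((480,800,3),np.uint8); o[:,:400]=crop(T["color"],285,110,80,96,5); o[:,400:]=crop(S["color"],250,125,80,96,5); cv2.imwrite("pics/h1.png",o)
E
```

```text
t: 2.6
tcp_pos: [0.5988, -0.07, 0.2006]
ee_rot: [0.707, -0.003, 0.006, -0.707]
wrist_force: [0.3, 0.3, 0.5]
width: 0.0853
t 2.6 tcp [ 0.5988 -0.07    0.2006] F [0.3 0.3 0.5] w 0.0853 j [-0.31  0.49  1.2   0.    1.45 -0.3 ]
axes [[1.0, -0.01, 0.0], [0.0, -0.0, -1.0], [0.01, 1.0, -0.0]]
d_tool_cm [-0.16  8.16 -0.4 ] rot [0.001 0.01  0.004]
[[330.14303422 137.79564725]] [[281.8765927  154.06233769]]
```

View pics/h1.png

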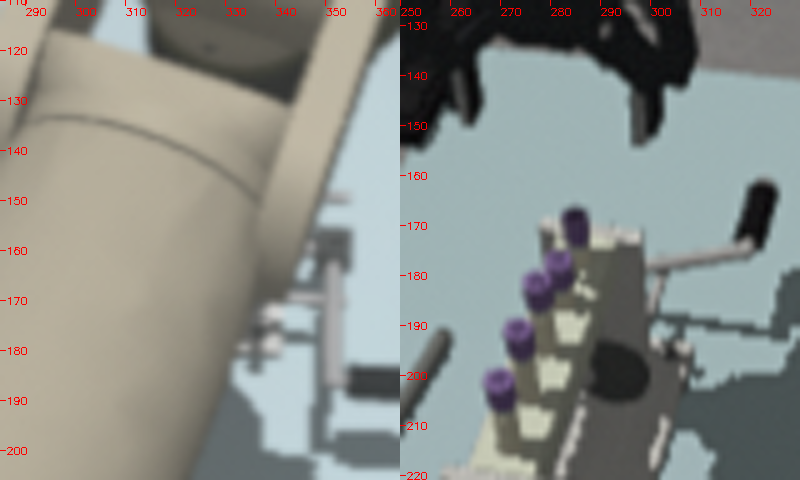

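The fingertips' midpoint in the side view (281,150.5) matches the prediction for an open gripper, and short tube 0's cap sits directly below. Descending.

```bash
python3 -m pendant '{"translation":[[-0.15,2.7,-0.35],[0,2.7,0],[0,2.4,0],[0,0,0],[0,0,0]],"rot":[[0,0.01,0.004],[0,0,0],[0,0,0],[0,0,0],[0,0,0]],"fingers":[1,1,1,1,1]}'; python3 plan.py .5975 -.073 .118
```

```text
t: 3.2
tcp_pos: [0.6009, -0.0726, 0.1296]
ee_rot: [0.709, -0.002, 0.012, -0.705]
wrist_force: [0.2, 0.3, -1.0]
width: 0.0854
t 3.2 tcp [ 0.6009 -0.0726  0.1296] F [ 0.2  0.3 -1. ] w 0.0854 j [-0.32  0.56  1.31 -0.    1.26 -0.29]
axes [[1.0, -0.02, 0.01], [0.01, -0.01, -1.0], [0.02, 1.0, -0.0]]
d_tool_cm [-0.35  1.15 -0.04] rot [0.005 0.002 0.015]
```

```bash
python3 -m pendant '{"translation":[[-0.35,0.6,0],[0,0.6,0],[0,0,0]],"rot":[[0.005,0.002,0.015],[0,0,0],[0,0,0]],"fingers":[1,1,1]}'; python3 plan.py .5975 -.073 .118
```

```text
t: 3.5
tcp_pos: [0.5987, -0.0727, 0.1207]
ee_rot: [0.708, -0.006, 0.009, -0.707]
wrist_force: [0.2, 0.8, -0.1]
width: 0.0853
t 3.5 tcp [ 0.5987 -0.0727  0.1207] F [ 0.2  0.8 -0.1] w 0.0853 j [-0.32  0.57  1.32 -0.    1.26 -0.29]
axes [[1.0, -0.02, 0.0], [0.0, -0.0, -1.0], [0.02, 1.0, -0.0]]
d_tool_cm [-0.12  0.27 -0.03] rot [0.001 0.001 0.004]
```

```bash
python3 -m pendant '{"translation":[[-0.12,0.3,0],[0,0,0],[0,0,0],[0,0,0],[0,0,0],[0,0,0],[0,0,0],[0,0,0],[0,0,0],[0,0,0]],"rot":[[0,0,0.004],[0,0,0],[0,0,0],[0,0,0],[0,0,0],[0,0,0],[0,0,0],[0,0,0],[0,0,0],[0,0,0]],"fingers":[1,0.6,0.3,0,0,0,0,0,0,0]}'; python3 plan.py .5975 -.073 .118
```

```text
t: 4.5
tcp_pos: [0.5975, -0.0729, 0.1185]
ee_rot: [0.708, -0.008, 0.008, -0.706]
wrist_force: [-1.0, 0.9, -0.5]
width: 0.014
t 4.5 tcp [ 0.5975 -0.0729  0.1185] F [-1.   0.9 -0.5] w 0.014 j [-0.32  0.57  1.32 -0.    1.25 -0.29]
axes [[1.0, -0.02, 0.0], [0.0, -0.0, -1.0], [0.02, 1.0, -0.0]]
d_tool_cm [-0.    0.05 -0.01] rot [0.002 0.001 0.001]
```

```bash
python3 -m pendant '{"translation":[[0,-2,0],[0,-3,0],[0,-3,0],[0,-3,0],[0,-1,0],[0,0,0]],"rot":[[0,0,0],[0,0,0],[0,0,0],[0,0,0],[0,0,0],[0,0,0]],"fingers":[0,0,0,0,0,0]}'; python3 plan.py .545 .2304 .23; python3 - <<'E'
from cam import *
T=bot.read_camera("top");S=bot.read_camera("side")
o=np.zeros((600,800,3),np.uint8); o[:,:400]=crop(T["color"],285,110,80,120,5); o[:,400:]=crop(S["color"],250,105,80,120,5); cv2.imwrite("pics/h2.png",o)
E
```

```text
t: 5.1
tcp_pos: [0.5974, -0.0726, 0.2411]
ee_rot: [0.707, -0.008, 0.008, -0.707]
wrist_force: [0.9, 0.5, -0.6]
width: 0.0137
t 5.1 tcp [ 0.5974 -0.0726  0.2411] F [ 0.9  0.5 -0.6] w 0.0137 j [-0.32  0.47  1.13 -0.    1.55 -0.29]
axes [[1.0, -0.02, -0.0], [-0.0, -0.0, -1.0], [0.02, 1.0, -0.0]]
d_tool_cm [-5.92  1.09 30.17] rot [ 0.001  0.    -0.001]
```

View pics/h2.png

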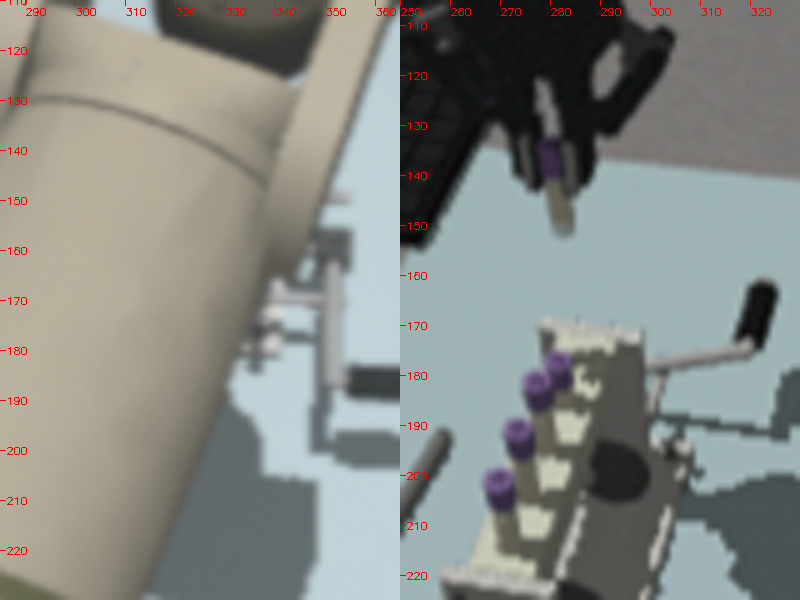

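Tube 0 is held, its cap between the pads at (280,136) and its bottom at (282.5,152). Now to the rack, hole 1.

```bash
python3 -m pendant '{"translation":[[-0.8,0,4.8],[-0.8,0,4.8],[-0.8,0,4.8],[-0.8,0,4.8],[-0.8,0,4.8],[-0.8,0,4.8],[-0.5,0,2.5],[0,0,0],[0,0,0]],"rot":[[0,0,0],[0,0,0],[0,0,0],[0,0,0],[0,0,0],[0,0,0],[0,0,0],[0,0,0],[0,0,0]],"fingers":[0,0,0,0,0,0,0,0,0]}'; python3 plan.py .5363 .263 .11
```

```text
t: 6.1
tcp_pos: [0.5456, 0.2508, 0.2223]
ee_rot: [0.708, -0.02, -0.002, -0.706]
wrist_force: [-1.2, -0.2, -0.7]
width: 0.0138
t 6.1 tcp [0.5456 0.2508 0.2223] F [-1.2 -0.2 -0.7] w 0.0138 j [0.23 0.49 1.14 0.01 1.54 0.26]
axes [[1.0, -0.03, -0.03], [-0.03, -0.0, -1.0], [0.03, 1.0, -0.0]]
d_tool_cm [-0.62 11.25  1.22] rot [ 0.002 -0.003 -0.031]
```

```bash
python3 -m pendant '{"translation":[[-0.6,2.5,1.2],[0,3,0],[0,3,0],[0,2,0],[0,0,0],[0,0,0]],"rot":[[0.002,-0.003,-0.031],[0,0,0],[0,0,0],[0,0,0],[0,0,0],[0,0,0]],"fingers":[0,0,0,0,0,0]}'; python3 plan.py .5363 .263 .1;  python3 plan.py .5363 .263 .046
```

```text
t: 6.7
tcp_pos: [0.5402, 0.2554, 0.1109]
ee_rot: [0.708, -0.012, 0.01, -0.706]
wrist_force: [0.7, 0.8, 0.1]
width: 0.0138
t 6.7 tcp [0.5402 0.2554 0.1109] F [0.7 0.8 0.1] w 0.0138 j [ 0.24  0.57  1.34 -0.    1.24  0.28]
axes [[1.0, -0.03, -0.0], [-0.0, -0.0, -1.0], [0.03, 1.0, -0.0]]
d_tool_cm [-0.42  1.09  0.75] rot [ 0.003 -0.009 -0.003]
t 6.7 tcp [0.5402 0.2554 0.1109] F [0.7 0.8 0.1] w 0.0138 j [ 0.24  0.57  1.34 -0.    1.24  0.28]
axes [[1.0, -0.03, -0.0], [-0.0, -0.0, -1.0], [0.03, 1.0, -0.0]]
d_tool_cm [-0.4   6.49  0.77] rot [ 0.003 -0.009 -0.003]
```

```bash
python3 -m pendant '{"translation":[[-0.45,1.3,0.8],[0,1.2,0],[0,0,0],[0,0,0]],"rot":[[0.003,-0.009,-0.003],[0,0,0],[0,0,0],[0,0,0]],"fingers":[0,0,0,0]}'; python3 plan.py .5363 .263 .046;  python3 - <<'E'
from cam import *
T=bot.read_camera("top");S=bot.read_camera("side"); s=bot.sense(); p=s["tcp_pos"]
for n,c in(("top",T),("side",S)): print(n,"bottom,tcp,grasp",proj(c,[p-[0,0,.0345],p,p+[0,0,.0187]]).round(1).tolist(),"hole1",proj(c,[.5363,.263,.036]).round(1))
o=np.zeros((600,800,3),np.uint8); o[:,:400]=crop(T["color"],165,130,80,120,5); o[:,400:]=crop(S["color"],240,240,80,120,5); cv2.imwrite("pics/h3.png",o)
E
```

```text
t: 7.1
tcp_pos: [0.5387, 0.2616, 0.0886]
ee_rot: [-0.707, 0.007, -0.011, 0.707]
wrist_force: [-0.4, 0.6, 0.1]
width: 0.0141
t 7.1 tcp [0.5387 0.2616 0.0886] F [-0.4  0.6  0.1] w 0.0141 j [ 0.25  0.59  1.37 -0.    1.17  0.28]
axes [[1.0, -0.03, 0.01], [0.01, 0.0, -1.0], [0.03, 1.0, 0.0]]
d_tool_cm [-0.26  4.26  0.12] rot [-0.001 -0.003  0.006]
top bottom,tcp,grasp [[206.3, 174.5], [202.9, 171.3], [201.0, 169.5]] hole1 [[207.5 176.9]]
side bottom,tcp,grasp [[279.0, 299.0], [277.6, 292.5], [276.7, 288.8]] hole1 [[280.6 302.9]]
```

View pics/h3.png

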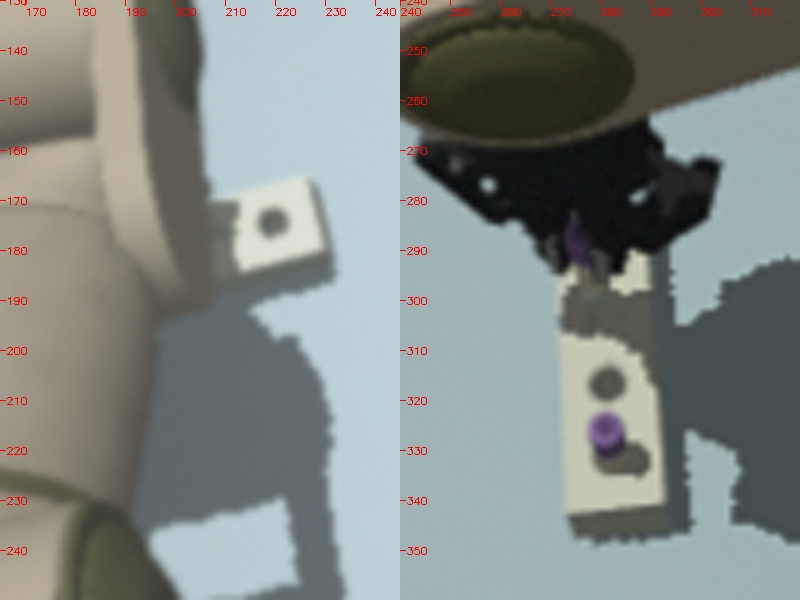

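Relative to the prediction, the gripped cap appears about 1 px left and up in the side view. I'll correct hole 1 to (0.535, 0.264) and descend with a force check.

```bash
python3 -m pendant '{"translation":[[-0.4,0.5,0.24],[0,0.6,0],[0,0,0],[0,0,0]],"rot":[[-0.001,-0.003,0.006],[0,0,0],[0,0,0],[0,0,0]],"fingers":[0,0,0,0]}'; python3 plan.py .535 .264 .06
```

```text
t: 7.6
tcp_pos: [0.5348, 0.2644, 0.0776]
ee_rot: [-0.707, 0.008, -0.008, 0.707]
wrist_force: [0.4, -0.1, -0.1]
width: 0.0142
t 7.6 tcp [0.5348 0.2644 0.0776] F [ 0.4 -0.1 -0.1] w 0.0142 j [0.26 0.61 1.38 0.   1.15 0.28]
axes [[1.0, -0.02, 0.0], [0.0, 0.0, -1.0], [0.02, 1.0, 0.0]]
d_tool_cm [ 0.02  1.76 -0.04] rot [-0.     0.001  0.   ]
```

```bash
python3 -m pendant '{"translation":[[0,0.8,0],[0,0.7,0],[0,0.5,0],[0,0,0]],"rot":[[0,0,0],[0,0,0],[0,0,0],[0,0,0]],"fingers":[0,0,0,0]}'; python3 plan.py .535 .264 .044
```

```text
t: 8.0
tcp_pos: [0.5347, 0.2644, 0.0555]
ee_rot: [-0.707, 0.008, -0.008, 0.707]
wrist_force: [0.3, -0.2, 0.2]
width: 0.0136
t 8.0 tcp [0.5347 0.2644 0.0555] F [ 0.3 -0.2  0.2] w 0.0136 j [0.26 0.63 1.4  0.   1.1  0.28]
axes [[1.0, -0.02, 0.0], [0.0, 0.0, -1.0], [0.02, 1.0, 0.0]]
d_tool_cm [ 0.03  1.15 -0.04] rot [-0.     0.001  0.   ]
```

Bottom at 21 mm, in the hole without force.

```bash
python3 -m pendant '{"translation":[[0,0.5,0],[0,0.5,0],[0,0.1,0],[0,0,0]],"rot":[[0,0,0],[0,0,0],[0,0,0],[0,0,0]],"fingers":[0,0,0,0]}'; python3 plan.py .535 .264 .0435
```

```text
t: 8.4
tcp_pos: [0.5347, 0.2643, 0.0434]
ee_rot: [-0.707, 0.008, -0.008, 0.707]
wrist_force: [0.1, 0.1, -0.3]
width: 0.0138
t 8.4 tcp [0.5347 0.2643 0.0434] F [ 0.1  0.1 -0.3] w 0.0138 j [0.26 0.65 1.42 0.   1.08 0.28]
axes [[1.0, -0.02, -0.0], [-0.0, 0.0, -1.0], [0.02, 1.0, 0.0]]
d_tool_cm [ 0.03 -0.01 -0.03] rot [-0.     0.001 -0.   ]
```

```bash
python3 -m pendant '{"translation":[[0,0,0],[0,0,0],[0,0,0],[0,0,0],[0,-2,0],[0,-4,0],[0,-4.5,0],[0,-4.5,0],[0,-2,0],[0,0,0]],"rot":[[0,0,0],[0,0,0],[0,0,0],[0,0,0],[0,0,0],[0,0,0],[0,0,0],[0,0,0],[0,0,0],[0,0,0]],"fingers":[0.5,1,1,1,1,1,1,1,1,1]}'; python3 plan.py .5983 -.039 .21; python3 - <<'E'
from cam import *
T=bot.read_camera("top");S=bot.read_camera("side")
print(proj(S,[[.5347,.2643,.061]]),proj(S,[[.544,.231,.036]]))
cv2.imwrite("pics/h4.png",crop(S["color"],250,265,60,85,6))
E
```

```text
t: 9.4
tcp_pos: [0.5344, 0.2641, 0.2202]
ee_rot: [-0.707, 0.008, -0.008, 0.707]
wrist_force: [0.0, 0.1, 0.7]
width: 0.085
t 9.4 tcp [0.5344 0.2641 0.2202] F [0.  0.1 0.7] w 0.085 j [0.26 0.47 1.18 0.   1.49 0.28]
axes [[1.0, -0.02, -0.0], [-0.0, 0.0, -1.0], [0.02, 1.0, 0.0]]
d_tool_cm [  7.07   1.01 -30.16] rot [-0.     0.001 -0.001]
[[280.12677868 299.01073513]] [[280.63351891 290.13490854]]
```

View pics/h4.png

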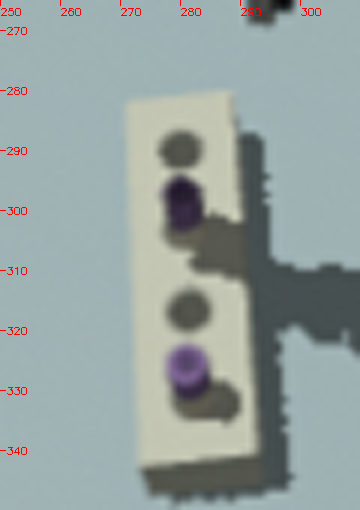

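Hole 1 now holds the first short tube, standing upright (cap at about (280,298)), and the next hole, at (279.5,289.5), is free. Next, the second tube.

```bash
python3 -m pendant '{"translation":[[1.1,0,-4.8],[1.1,0,-4.8],[1.1,0,-4.8],[1.1,0,-4.8],[1.1,0,-4.8],[1.1,0,-4.8],[0.6,0,-2.5],[0,0,0],[0,0,0]],"rot":[[0,0,0],[0,0,0],[0,0,0],[0,0,0],[0,0,0],[0,0,0],[0,0,0],[0,0,0],[0,0,0]],"fingers":[1,1,1,1,1,1,1,1,1]}'; python3 plan.py .5983 -.039 .2
```

```text
t: 10.4
tcp_pos: [0.5946, -0.0589, 0.1962]
ee_rot: [-0.706, 0.02, 0.006, 0.708]
wrist_force: [-0.3, 0.9, -0.3]
width: 0.0853
t 10.4 tcp [ 0.5946 -0.0589  0.1962] F [-0.3  0.9 -0.3] w 0.0853 j [-0.29  0.51  1.19 -0.01  1.48 -0.27]
axes [[1.0, -0.02, -0.04], [-0.04, 0.0, -1.0], [0.02, 1.0, 0.0]]
d_tool_cm [ 0.32 -0.38  2.  ] rot [-0.003  0.004 -0.038]
```

```bash
python3 -m pendant '{"translation":[[0.3,0,2],[0,0,0],[0,0,0]],"rot":[[-0.003,0.004,-0.038],[0,0,0],[0,0,0]],"fingers":[1,1,1]}'; python3 plan.py .5983 -.039 .119
```

```text
t: 10.7
tcp_pos: [0.5966, -0.0355, 0.1931]
ee_rot: [-0.706, 0.009, -0.006, 0.708]
wrist_force: [-0.6, 0.1, 0.5]
width: 0.085
t 10.7 tcp [ 0.5966 -0.0355  0.1931] F [-0.6  0.1  0.5] w 0.085 j [-0.26  0.49  1.22  0.    1.43 -0.24]
axes [[1.0, -0.02, -0.0], [-0.0, 0.0, -1.0], [0.02, 1.0, 0.0]]
d_tool_cm [ 0.21  7.41 -0.36] rot [-0.002  0.002 -0.005]
```

```bash
python3 -m pendant '{"translation":[[0.2,1,-0.35],[0,1.5,0],[0,1.5,0],[0,1,0],[0,0,0]],"rot":[[0,0.002,-0.005],[0,0,0],[0,0,0],[0,0,0],[0,0,0]],"fingers":[1,1,1,1,1]}'; python3 plan.py .5983 -.039 .119
```

```text
t: 11.2
tcp_pos: [0.5981, -0.0389, 0.1384]
ee_rot: [-0.706, 0.008, -0.007, 0.708]
wrist_force: [-0.5, -0.3, -0.2]
width: 0.0853
t 11.2 tcp [ 0.5981 -0.0389  0.1384] F [-0.5 -0.3 -0.2] w 0.0853 j [-0.26  0.54  1.3   0.    1.3  -0.24]
axes [[1.0, -0.02, -0.0], [-0.0, 0.0, -1.0], [0.02, 1.0, 0.0]]
d_tool_cm [ 0.03  1.94 -0.01] rot [-0.002  0.002 -0.002]
```

```bash
python3 -m pendant '{"translation":[[0,0.9,0],[0,0.9,0],[0,0.2,0],[0,0,0],[0,0,0],[0,0,0],[0,0,0],[0,0,0],[0,0,0],[0,0,0]],"rot":[[0,0,0],[0,0,0],[0,0,0],[0,0,0],[0,0,0],[0,0,0],[0,0,0],[0,0,0],[0,0,0],[0,0,0]],"fingers":[1,1,1,0.6,0.3,0,0,0,0,0]}'; python3 plan.py .5983 -.039 .119
```

```text
t: 12.2
tcp_pos: [0.5986, -0.0393, 0.1185]
ee_rot: [-0.707, 0.007, -0.008, 0.707]
wrist_force: [-1.2, -0.7, -0.4]
width: 0.0137
t 12.2 tcp [ 0.5986 -0.0393  0.1185] F [-1.2 -0.7 -0.4] w 0.0137 j [-0.26  0.56  1.33  0.    1.25 -0.24]
axes [[1.0, -0.02, 0.0], [0.0, 0.0, -1.0], [0.02, 1.0, 0.0]]
d_tool_cm [-0.03 -0.05  0.03] rot [-0.001  0.002  0.   ]
```

```bash
python3 -m pendant '{"translation":[[0,-2,0],[0,-3,0],[0,-3,0],[0,-3,0],[0,-1.5,0],[0,0,0]],"rot":[[0,0,0],[0,0,0],[0,0,0],[0,0,0],[0,0,0],[0,0,0]],"fingers":[0,0,0,0,0,0]}'; python3 -m pendant '{"translation":[[-1,0,4.8],[-1,0,4.8],[-1,0,4.8],[-1,0,4.8],[-1,0,4.8],[-0.4,0,2.5],[0,0,0],[0,0,0]],"rot":[[0,0,0],[0,0,0],[0,0,0],[0,0,0],[0,0,0],[0,0,0],[0,0,0],[0,0,0]],"fingers":[0,0,0,0,0,0,0,0]}';  python3 plan.py .5445 .2315 .1
```

```text
t: 12.8
tcp_pos: [0.5989, -0.0394, 0.2477]
ee_rot: [-0.707, 0.007, -0.008, 0.707]
wrist_force: [-0.3, 0.6, -0.3]
width: 0.0137
t: 13.6
tcp_pos: [0.5478, 0.2341, 0.2387]
ee_rot: [0.707, -0.011, 0.006, -0.707]
wrist_force: [0.2, -0.5, -0.3]
width: 0.014
t 13.6 tcp [0.5478 0.2341 0.2387] F [ 0.2 -0.5 -0.3] w 0.014 j [0.2  0.46 1.14 0.   1.54 0.23]
axes [[1.0, -0.02, -0.01], [-0.01, 0.0, -1.0], [0.02, 1.0, -0.0]]
d_tool_cm [-0.21 13.87 -0.26] rot [ 0.    -0.001 -0.008]
```

```bash
python3 -m pendant '{"translation":[[-0.2,2.5,-0.25],[0,3,0],[0,3,0],[0,3,0],[0,2,0],[0,0,0],[0,0,0]],"rot":[[0,0,-0.008],[0,0,0],[0,0,0],[0,0,0],[0,0,0],[0,0,0],[0,0,0]],"fingers":[0,0,0,0,0,0,0]}';  python3 plan.py .5445 .2315 .08
```

```text
t: 14.3
tcp_pos: [0.5477, 0.2223, 0.0973]
ee_rot: [0.708, -0.012, 0.012, -0.706]
wrist_force: [-0.2, 0.0, 0.4]
width: 0.014
t 14.3 tcp [0.5477 0.2223 0.0973] F [-0.2  0.   0.4] w 0.014 j [ 0.19  0.58  1.38 -0.    1.19  0.22]
axes [[1.0, -0.03, -0.0], [-0.0, -0.0, -1.0], [0.03, 1.0, -0.0]]
d_tool_cm [-0.35  1.73  0.92] rot [ 0.002 -0.011 -0.   ]
```

```bash
python3 -m pendant '{"translation":[[-0.35,0.3,0.9],[0,0.6,0],[0,0.6,0],[0,0,0]],"rot":[[0.002,-0.011,0],[0,0,0],[0,0,0],[0,0,0]],"fingers":[0,0,0,0]}';  python3 plan.py .5445 .2315 .078
```

```text
t: 14.7
tcp_pos: [0.5458, 0.2317, 0.0842]
ee_rot: [-0.706, 0.007, -0.01, 0.708]
wrist_force: [0.3, -0.4, -0.6]
width: 0.0137
t 14.7 tcp [0.5458 0.2317 0.0842] F [ 0.3 -0.4 -0.6] w 0.0137 j [0.2  0.59 1.39 0.   1.16 0.22]
axes [[1.0, -0.02, 0.0], [0.0, 0.0, -1.0], [0.02, 1.0, 0.0]]
d_tool_cm [-0.13  0.62 -0.02] rot [-0.002 -0.     0.005]
```

```bash
python3 -m pendant '{"translation":[[-0.13,0.6,0],[0,0,0],[0,0.8,0],[0,0.8,0],[0,0.6,0],[0,0,0]],"rot":[[-0.002,0,0.005],[0,0,0],[0,0,0],[0,0,0],[0,0,0],[0,0,0]],"fingers":[0,0,0,0,0,0]}';  python3 plan.py .5445 .2315 .0435
```

```text
t: 15.3
tcp_pos: [0.5445, 0.2318, 0.0539]
ee_rot: [0.707, -0.008, 0.008, -0.707]
wrist_force: [0.2, 0.3, -0.3]
width: 0.0138
t 15.3 tcp [0.5445 0.2318 0.0539] F [ 0.2  0.3 -0.3] w 0.0138 j [ 0.2   0.63  1.42 -0.    1.09  0.23]
axes [[1.0, -0.02, -0.0], [-0.0, -0.0, -1.0], [0.02, 1.0, -0.0]]
d_tool_cm [ 0.    1.04 -0.03] rot [ 0.001 -0.    -0.   ]
```

```bash
python3 -m pendant '{"translation":[[0,0.5,0],[0,0.5,0],[0,0,0]],"rot":[[0,0,0],[0,0,0],[0,0,0]],"fingers":[0,0,0]}'; python3 -m pendant '{"translation":[[0,0,0],[0,0,0],[0,0,0],[0,0,0],[0,-2,0],[0,-4,0],[0,-4.5,0],[0,-4.5,0],[0,-2,0],[0,0,0]],"rot":[[0,0,0],[0,0,0],[0,0,0],[0,0,0],[0,0,0],[0,0,0],[0,0,0],[0,0,0],[0,0,0],[0,0,0]],"fingers":[0.5,1,1,1,1,1,1,1,1,1]}'; python3 plan.py .5125 -.165 .2
```

```text
t: 15.6
tcp_pos: [0.5446, 0.2317, 0.0429]
ee_rot: [0.707, -0.008, 0.008, -0.707]
wrist_force: [-0.4, 0.3, 1.1]
width: 0.0141
t: 16.6
tcp_pos: [0.5443, 0.2317, 0.2199]
ee_rot: [0.707, -0.008, 0.008, -0.707]
wrist_force: [0.2, -0.4, -0.6]
width: 0.0855
t 16.6 tcp [0.5443 0.2317 0.2199] F [ 0.2 -0.4 -0.6] w 0.0855 j [ 0.2   0.46  1.2  -0.    1.48  0.23]
axes [[1.0, -0.02, -0.0], [-0.0, -0.0, -1.0], [0.02, 1.0, -0.0]]
d_tool_cm [ -2.26   2.01 -39.73] rot [ 0.001 -0.    -0.001]
```

```bash
python3 -m pendant '{"translation":[[0,-0.5,-4.8],[-0.3,0,-4.8],[-0.3,0,-4.8],[-0.3,0,-4.8],[-0.3,0,-4.8],[-0.3,0,-4.8],[-0.3,0,-4.8],[0,0,-3.5],[0,0,0],[0,0,0]],"rot":[[0,0,0],[0,0,0],[0,0,0],[0,0,0],[0,0,0],[0,0,0],[0,0,0],[0,0,0],[0,0,0],[0,0,0]],"fingers":[1,1,1,1,1,1,1,1,1,1]}'; python3 plan.py .5125 -.165 .13; python3 - <<'E'
from cam import *
S=bot.read_camera("side"); o=np.zeros((600,800,3),np.uint8); o[:,:500]=crop(S["color"],240,110,100,120,5); o[:450,500:]=crop(S["color"],255,270,60,90,5); cv2.imwrite("pics/h5.png",o)
E
```

```text
t: 17.6
tcp_pos: [0.513, -0.1508, 0.2121]
ee_rot: [-0.705, 0.013, -0.002, 0.709]
wrist_force: [0.5, -0.3, -0.1]
width: 0.0856
t 17.6 tcp [ 0.513  -0.1508  0.2121] F [ 0.5 -0.3 -0.1] w 0.0856 j [-0.51  0.38  1.36 -0.    1.42 -0.49]
axes [[1.0, -0.02, -0.02], [-0.02, 0.01, -1.0], [0.02, 1.0, 0.0]]
d_tool_cm [ 0.1   8.2  -1.46] rot [-0.005  0.003 -0.015]
```

View pics/h5.png

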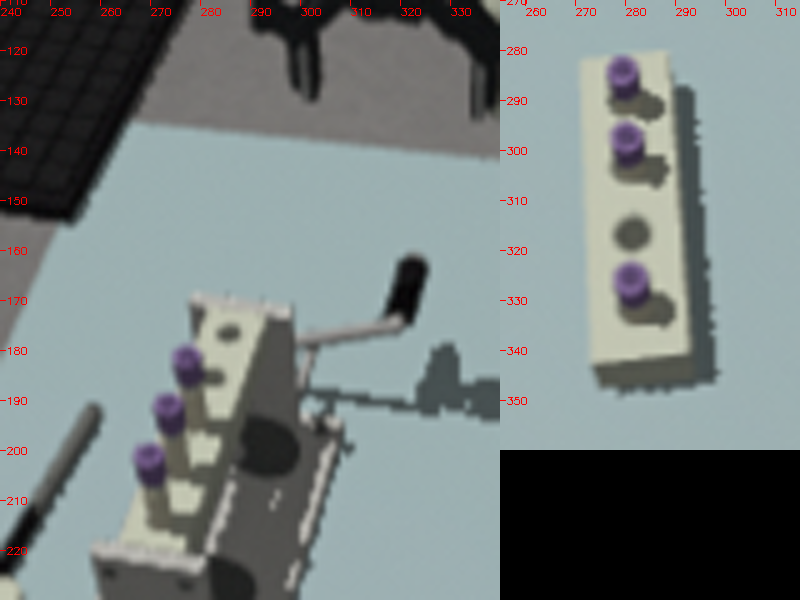

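All good: both short tubes stand in the rack (caps at (279,285) and (280,298)), three standard tubes remain, and the handle is at (321,167.5). Going down to the handle.

```bash
python3 -m pendant '{"translation":[[-0.05,1.5,-1.5],[0,2.5,0],[0,2.5,0],[0,1.5,0],[0,0,0]],"rot":[[-0.005,0.003,-0.015],[0,0,0],[0,0,0],[0,0,0],[0,0,0]],"fingers":[1,1,1,1,1]}'; python3 plan.py .511 -.166 .0525
```

```text
t: 18.15
tcp_pos: [0.5125, -0.1588, 0.1283]
ee_rot: [-0.707, 0.005, -0.005, 0.707]
wrist_force: [-0.1, 0.4, -0.5]
width: 0.0851
t 18.15 tcp [ 0.5125 -0.1588  0.1283] F [-0.1  0.4 -0.5] w 0.0851 j [-0.52  0.46  1.5   0.    1.19 -0.51]
axes [[1.0, -0.01, -0.0], [-0.0, 0.0, -1.0], [0.01, 1.0, 0.0]]
d_tool_cm [-0.14  7.58 -0.73] rot [-0.001  0.009 -0.   ]
```

```bash
python3 -m pendant '{"translation":[[-0.15,0,-0.8],[0,1.5,0],[0,1.5,0],[0,1.5,0],[0,1,0],[0,0,0]],"rot":[[0,0.009,0],[0,0,0],[0,0,0],[0,0,0],[0,0,0],[0,0,0]],"fingers":[1,1,1,1,1,1]}'; python3 plan.py .511 -.166 .0525
```

```text
t: 18.75
tcp_pos: [0.5138, -0.1668, 0.0767]
ee_rot: [0.709, -0.004, 0.01, -0.706]
wrist_force: [0.6, 0.8, 0.9]
width: 0.0854
t 18.75 tcp [ 0.5138 -0.1668  0.0767] F [0.6 0.8 0.9] w 0.0854 j [-0.53  0.52  1.56  0.    1.05 -0.51]
axes [[1.0, -0.02, 0.01], [0.01, -0.0, -1.0], [0.02, 1.0, -0.0]]
d_tool_cm [-0.3   2.42  0.08] rot [0.004 0.003 0.008]
```

```bash
python3 -m pendant '{"translation":[[-0.3,0.8,0.1],[0,0.9,0],[0,0.6,0],[0,0,0]],"rot":[[0.004,0.003,0.008],[0,0,0],[0,0,0],[0,0,0]],"fingers":[1,1,1,1]}'; python3 plan.py .511 -.166 .0525
```

```text
t: 19.15
tcp_pos: [0.5116, -0.1662, 0.0538]
ee_rot: [0.708, -0.008, 0.009, -0.707]
wrist_force: [0.5, 0.4, 0.3]
width: 0.0854
t 19.15 tcp [ 0.5116 -0.1662  0.0538] F [0.5 0.4 0.3] w 0.0854 j [-0.53  0.56  1.58 -0.    1.   -0.51]
axes [[1.0, -0.02, 0.0], [0.0, -0.0, -1.0], [0.02, 1.0, -0.0]]
d_tool_cm [-0.06  0.13  0.01] rot [ 0.001 -0.     0.002]
```

Close, watching the force.

```bash
python3 -m pendant '{"translation":[[-0.05,0.1,0],[0,0,0],[0,0,0],[0,0,0],[0,0,0],[0,0,0],[0,0,0],[0,0,0]],"rot":[[0,0,0.002],[0,0,0],[0,0,0],[0,0,0],[0,0,0],[0,0,0],[0,0,0],[0,0,0]],"fingers":[0.6,0.3,0,0,0,0,0,0]}'; python3 plan.py .511 -.166 .0525
```

```text
t: 19.95
tcp_pos: [0.5101, -0.1663, 0.0523]
ee_rot: [0.707, -0.009, 0.007, -0.707]
wrist_force: [-0.0, -1.4, -3.5]
width: 0.0183
t 19.95 tcp [ 0.5101 -0.1663  0.0523] F [-0.  -1.4 -3.5] w 0.0183 j [-0.53  0.56  1.58 -0.    1.   -0.51]
axes [[1.0, -0.02, -0.0], [-0.0, -0.0, -1.0], [0.02, 1.0, -0.0]]
d_tool_cm [ 0.09 -0.02  0.03] rot [ 0.001 -0.001 -0.002]
```

```bash
cat > arc.py <<'E'
import sys,numpy as np
from plant import bot
s=bot.sense(); x,y,z=s["tcp_pos"]; ax,az=.5101+.0829,.0523-.035
th=np.arctan2(z-az,ax-x); r=np.hypot(z-az,ax-x)
print("q",round(th-.4,3),"r",round(r,4),"F",s["wrist_force"].round(1),"w",round(s["width"],4),"y",round(y,4),"t",round(s["t"],2))
p=np.array([x,z]); 
for i in range(1,int(sys.argv[1])+1):
    t=min(th+.1*i,2.0); n=np.array([ax-.09*np.cos(t),az+.09*np.sin(t)]); d=(n-p)*100; p=n; print("row",round(t-.4,2),[round(d[0],2),round(-d[1],2),0])
E
python3 -m pendant '{"translation":[[0.4,-0.8,0],[0.45,-0.78,0],[0.55,-0.72,0],[0,0,0]],"rot":[[0,0,0],[0,0,0],[0,0,0],[0,0,0]],"fingers":[0,0,0,0]}'; python3 arc.py 5;python3 plan.py .511 -.166 .0525
```

```text
t: 20.35
tcp_pos: [0.5256, -0.1667, 0.077]
ee_rot: [0.707, -0.009, 0.008, -0.707]
wrist_force: [0.7, -1.5, -6.5]
width: 0.0182
q 0.325 r 0.09 F [ 0.7 -1.5 -6.5] w 0.0182 y -0.1667 t 20.35
row 0.42 [np.float64(0.63), np.float64(-0.64), 0]
row 0.52 [np.float64(0.69), np.float64(-0.58), 0]
row 0.62 [np.float64(0.74), np.float64(-0.51), 0]
row 0.72 [np.float64(0.79), np.float64(-0.43), 0]
row 0.82 [np.float64(0.83), np.float64(-0.35), 0]
t 20.35 tcp [ 0.5256 -0.1667  0.077 ] F [ 0.7 -1.5 -6.5] w 0.0182 j [-0.52  0.54  1.52 -0.    1.08 -0.5 ]
axes [[1.0, -0.02, -0.0], [-0.0, -0.0, -1.0], [0.02, 1.0, -0.0]]
d_tool_cm [-1.46  2.45  0.04] rot [ 0.001 -0.001 -0.002]
```

Radius stays at 90 mm and forces are about the spring's. Going on.

```bash
python3 -m pendant '{"translation":[[0.63,-0.64,0],[0.69,-0.58,0],[0.74,-0.51,0],[0.79,-0.43,0],[0.83,-0.35,0]],"rot":[[0,0,0],[0,0,0],[0,0,0],[0,0,0],[0,0,0]],"fingers":[0,0,0,0,0]}'; python3 arc.py 5
```

```text
t: 20.85
tcp_pos: [0.5633, -0.1678, 0.1023]
ee_rot: [0.707, -0.011, 0.006, -0.707]
wrist_force: [-1.0, -4.3, -12.4]
width: 0.0183
q 0.835 r 0.09 F [ -1.   -4.3 -12.4] w 0.0183 y -0.1678 t 20.85
row 0.93 [np.float64(0.86), np.float64(-0.25), 0]
row 1.03 [np.float64(0.88), np.float64(-0.17), 0]
row 1.13 [np.float64(0.9), np.float64(-0.08), 0]
row 1.23 [np.float64(0.9), np.float64(0.01), 0]
row 1.33 [np.float64(0.89), np.float64(0.1), 0]
```

```bash
python3 -m pendant '{"translation":[[0.86,-0.22,0],[0.88,-0.15,0],[0.9,-0.06,0],[0.9,0.03,0]],"rot":[[0,0,0],[0,0,0],[0,0,0],[0,0,0]],"fingers":[0,0,0,0]}'; python3 arc.py 5
```

```text
t: 21.25
tcp_pos: [0.5985, -0.169, 0.107]
ee_rot: [0.707, -0.014, 0.002, -0.707]
wrist_force: [-5.8, -3.3, -4.5]
width: 0.0178
q 1.232 r 0.0898 F [-5.8 -3.3 -4.5] w 0.0178 y -0.169 t 21.25
row 1.33 [np.float64(0.89), np.float64(0.08), 0]
row 1.43 [np.float64(0.88), np.float64(0.19), 0]
row 1.53 [np.float64(0.86), np.float64(0.28), 0]
row 1.6 [np.float64(0.56), np.float64(0.23), 0]
row 1.6 [np.float64(0.0), np.float64(-0.0), 0]
```

```bash
python3 -m pendant '{"translation":[[0.89,0.1,0],[0.88,0.19,0],[0.86,0.28,0],[0.3,0.12,0],[0,0,0],[0,0,0]],"rot":[[0,0,0],[0,0,0],[0,0,0],[0,0,0],[0,0,0],[0,0,0]],"fingers":[0,0,0,0,0,0]}'; python3 arc.py 3; python3 plan.py .6305 -.169 .099
```

```text
t: 21.85
tcp_pos: [0.6259, -0.1699, 0.1006]
ee_rot: [0.707, -0.02, -0.004, -0.707]
wrist_force: [-6.7, -2.2, -2.2]
width: 0.0182
q 1.546 r 0.0896 F [-6.7 -2.2 -2.2] w 0.0182 y -0.1699 t 21.85
row 1.6 [np.float64(0.46), np.float64(0.15), 0]
row 1.6 [np.float64(0.0), np.float64(-0.0), 0]
row 1.6 [np.float64(0.0), np.float64(-0.0), 0]
t 21.85 tcp [ 0.6259 -0.1699  0.1006] F [-6.7 -2.2 -2.2] w 0.0182 j [-0.44  0.67  1.16 -0.02  1.33 -0.41]
axes [[1.0, -0.02, -0.03], [-0.03, -0.0, -1.0], [0.02, 1.0, -0.0]]
d_tool_cm [0.47 0.15 0.1 ] rot [ 0.001 -0.    -0.034]
```

```bash
python3 -m pendant '{"translation":[[0.45,0.15,0],[0,0,0],[0,0,0],[0,0,0],[0,0,0]],"rot":[[0,0,0],[0,0,0],[0,0,0],[0,0,0],[0,0,0]],"fingers":[0,0,0,0,0]}'; python3 arc.py 1; python3 - <<'E'
from cam import *
T=bot.read_camera("top");S=bot.read_camera("side"); o=np.zeros((600,800,3),np.uint8); o[:,:500]=crop(S["color"],240,110,100,120,5); o[:450,500:]=crop(S["color"],255,270,60,90,5); cv2.imwrite("pics/h6.png",o)
s=bot.sense(); print(s["joint_vel"].round(4), s["tcp_pos"])
E
```

```text
t: 22.35
tcp_pos: [0.6269, -0.17, 0.1001]
ee_rot: [-0.707, 0.026, 0.009, 0.707]
wrist_force: [-6.2, -3.7, -3.7]
width: 0.0184
q 1.559 r 0.0895 F [-6.2 -3.7 -3.7] w 0.0184 y -0.17 t 22.35
row 1.6 [np.float64(0.36), np.float64(0.1), 0]
[ 0.0003 -0.0002  0.0013 -0.0016 -0.0008 -0.0016] [ 0.62683084 -0.169949    0.10016527]
```

View pics/h6.png

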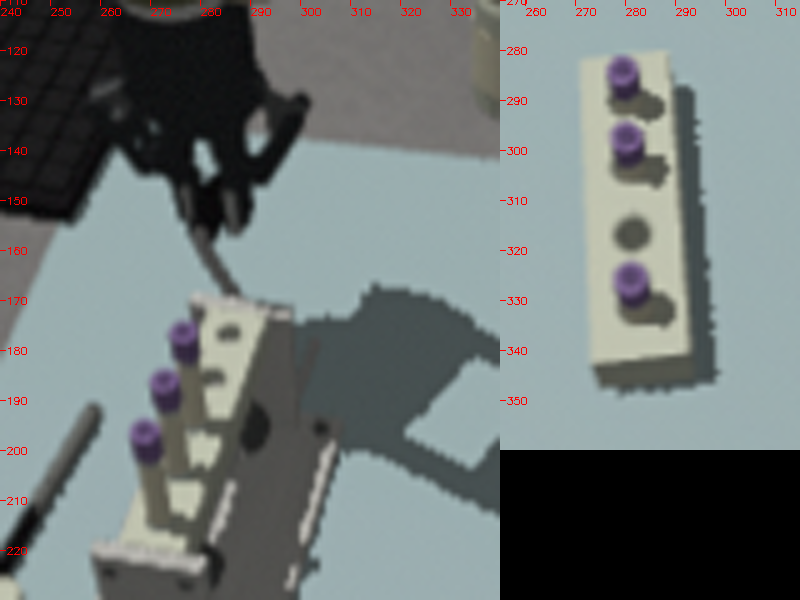

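The picture shows the three standard caps about 5 px higher than before (e.g. (277,181) → (276.5,177)), which fits roughly 18 mm of lift. The lever is gripped past upright, and both short tubes are still in the rack. The estimated lever angle is about 1.56, inside 1.6 ± 0.21, and the lever is still. Handing in.

```bash
python3 - <<'E'
from plant import bot
print(bot.job_done()); s=bot.sense(); print(s["t"],s["tcp_pos"].round(4),s["wrist_force"].round(1),s["width"])
E
```

```text
the job is handed in; nothing more can be done
None
the job is handed in; nothing more can be done
```

I moved both short tubes from the two lever-end holes of the station (y = -68 and -34 mm) into holes 1 and 0 of the side rack. I then gripped the lever's handle, swung it to the crest and handed the job in at about 22.4 s, still holding it. No verdict was reported.

- **Lever:** the estimated angle was about 1.56 rad, or 1.57 allowing for the tool's lean. The target is 1.6, with ±0.21 allowed. The arm was still, and the wrist felt about 6 N back along x, in line with the spring. The finger opening was 18.4 mm on the 20 mm handle.
- **Tubes:** in the last picture both short tubes stand upright in the rack and the three standard tubes are in the station. Their caps had risen about 5 px, which fits the 18 mm lift. That check is too coarse to confirm the last 0.4 mm, which rests on the lever angle.
- **Disagreements:**
  - The side camera read about 1 px off the robot's frame; I corrected for it when placing the first tube, and placed the second from that position.
  - The finger opening read about 2 mm under the known cap and handle sizes.
  - The tool leaned by roughly 0.03–0.05 rad under the final push, so it stopped just short of 1.6.
- **Not checked:** I did not measure the other items on the bench afterwards, nor read the state after handing in.

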